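# Swing the keeper bar shut in front of the filter rack

### The arm

A 6-joint arm with a two-finger parallel gripper is mounted at the origin on the work surface. World frame = base frame: x ahead of the robot, y to its left, z up, the work surface at z = 0. Lengths are in m, angles in degrees, forces in N, time in s.
With the tool pointing down it reaches from about 0.35 to 0.875 m from the base axis. Payload 4.2 kg.
Tool frame: the origin (TCP) lies midway between the tips of the shut fingers; the grasp point (between the pads) lies 19 mm behind it; z points along the fingers, y is the line along which they close (so a half turn about z gives the same grasp; the last joint's range is limited). The gripper opens to 87 mm and grips with 3 to 60 N. Pads are 19 mm wide; open, the fingers measure 117 mm over their backs; the gripper's body (75 mm by 190 mm) begins 51 mm behind the grasp point.
Start: joints at [-53.594, 22.042, 0.453, 0, -68.411, -14.817], TCP at [0.23, -0.581, 0.223] pointing down, gripper open.
Joint ranges: [-179.83, 179.83], [-69.29, 118.12], [-61.27, 80.66], [-181.25, 117.63], [-171.15, -9.14], [-177.46, 177.46]. Speed limits (degrees/s): [159.86, 159.86, 180, 180, 180, 180].

### API

Orientations are given as a 3x3 rotation matrix whose columns are the frame's x, y, z axes.
In Python, from station import r, cams gives the robot as it stands.
- The arm moves only by the tool play_rows, never from a script. Its argument "commands" is text: rows parted by semicolons, each of 6 numbers parted by spaces: the shift along the world's x, y, z normalised to -1 to 1, where 1 is 30 mm, then the turn, a rotation vector about the world's x, y, z normalised to -1 to 1, where 1 is 0.15 rad. A call has 1 to 20 rows; each row shifts and turns the commanded pose from where the row before left it; what a row does not reach is not made up. A row lasts 1/10 s, in which the tool goes at most 50 mm and 8.59 degrees, less where a joint would pass 70% of its speed; a pose out of reach is approached as far as the arm can. A call with a number of a shift or a turn outside -1 to 1 is refused whole. A call with a gripper value outside its range is refused whole. "grip" is the finger opening in mm, from 0 to 87, set as the call begins (left out, the last holds). The fingers move at their own pace and stop on an object; the grip force is fixed at half the most. Time passes only in rows, so rows that do not move let the fingers close. It gives the time, the measured TCP pose, the force, the opening and the grip force at its end, in the units of the state.
- r.sense(): the state, without advancing time (a new reading comes with each control period).
- cams.capture(name): name is "side" or "top" or "wrist"; returns (picture, depth): 400x640x3 uint8, blue, green, red; 400x640 float32, m along the optical axis (not along the pixel's ray), 0 where there is no reading.
- cams.camera_info(name): a dict with "mtx" (3x3 intrinsics, pixels), "R" (3x3) and "t" (3): a world point X has camera coordinates R X + t. Camera axes: x right, y down, z forward; pixel columns grow to the right and rows downward; lengths in m; the calibration is good to about 2 mm. A picture is of the moment at which its call begins: read the wrist's pose just before it. camera_info takes no time and is no camera call; for the wrist camera it gives the pose at the moment of the call.
- r.finish_job(): hands the job in; it is judged then, once.
The state is a dict: "time_s": time; "joints": joint angles; "joint_velocities": joint speeds; "effort": joint torques, N m; "tcp_pos": TCP position; "ee_rot": TCP orientation; "wrist_force": force on the tool from outside, world axes, zero at the start; "moment": the same for the moment, N m; "gripper_width": opening from 0.0 (shut) to 1.0 (fully open); "gripper_force": force on a finger pad.
Only numpy, scipy, OpenCV 4.12 (cv2) and the standard library are available. Lean on these libraries where they do the work, as an engineer would, in place of code of your own. Each camera call takes 0.05 s, during which the arm holds its last target. There are 200 camera calls.

### The job

Swing the aluminium keeper bar of the rack that holds the three filters round its end pin until it is shut, resting along the front of that rack against the small lug at the far end. Leave the bar of the empty rack open as it is.

Things in the scene. Friction and masses are not known exactly. Their poses are not given: they have to be found in the camera images.
- bar: Filter rack's keeper bar: loose aluminium bar 220 x 30 x 14 mm, about 0.22 kg, flat on a frosted glass shelf whose top is 80 mm above the work surface. A hole near one end turns with 1.5 mm play on a fixed upright pin, under a fixed dark nut 22 mm wide, top 25 mm above the shelf; only friction holds it. Origin: hole centre, on the shelf's top. +y runs along the bar to its free end, z up.
- bar_end (a point): Middle of the free end face of that bar: 205 mm from the hole's centre along its +y, 7 mm above the shelf. The bar starts swung open by 35 to 60 degrees, free end out towards the robot: seen from above, it shuts by turning clockwise. Shut, its +y is the rack's +y and this point lies at about (-50, 105) mm in the rack's frame.
- rack: White slotted rack, 52 x 180 mm, fixed on the shelf, with three round filters 58 mm wide standing edgewise, tops 66 mm above the shelf, fronts 29 mm before its origin. Origin: centre of its underside. +y along the rack, -x its front, to the robot. Bar's pin at (-50, -100) mm; a lug 16 mm high, front face at x = -34 mm, y = 74 to 88 mm, stops the bar.
- spare_bar_end (a point): Middle of the free end face of the other keeper bar, 7 mm above the shelf: a like bar (hole 205 mm from this end) on a like rack without filters, beside the first to its left or right, also swung open 35 to 60 degrees. It is to stay as it is.

How it is judged:
By the outcome, as a careful person would: the job done as asked, in the order asked, and still so for the second after the job is handed in, with the robot touching nothing.
It also fails if it takes over 35 s, if anything falls off the work surface, if the arm or the gripper's body presses on something with over 40 N, if the wrist force passes 120 N, or if a joint passes its speed limit or range.

## Working session

There is one attempt and no reset: what is moved stays moved. The work goes in short steps, Python scripts to look and compute and a tool call to move; the robot and the scene stay as the last step left them, time stands still between calls to the robot, and variables do not carry over. Pictures are saved under pics/ and viewed, at most 10 in all, crops included, and the job is handed in when it is done.

Besides the shell and the picture viewer there is one more tool, called after "Emit:" by a JSON object that holds its "op" and its "data". play_rows: Moves the arm, as the interface text tells. Scaled input: -1 to 1 covers 30 mm each way for a shift and 0.15 rad each way for a turn. Its arguments: {"type":"object","properties":{"commands":{"type":"string"},"grip":{"type":"number"}},"required":["commands"]}

```bash
mkdir -p pics
python3 - <<'E'
from station import r,cams
import cv2,numpy as np
for n in("top","side"):
    p,d=cams.capture(n); cv2.imwrite(f"pics/{n}0.png",p); np.save(f"pics/{n}0.npy",d)
    i=cams.camera_info(n); np.savez(f"pics/{n}.npz",**i); print(n,(-i["R"].T@i["t"]).round(3))
E
```

```text
top [ 0.413 -0.02   0.956]
side [0.388 0.545 0.728]
```

View pics/top0.png

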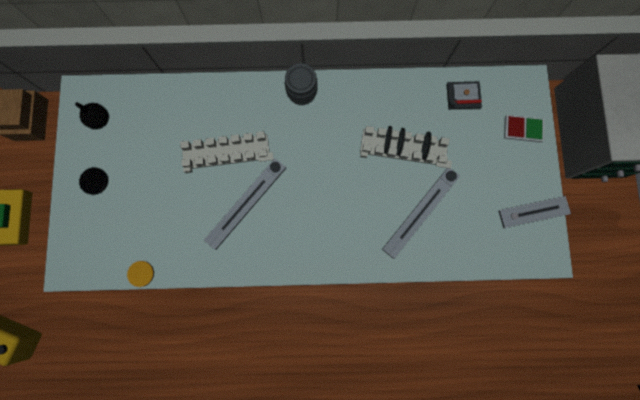

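View pics/side0.png

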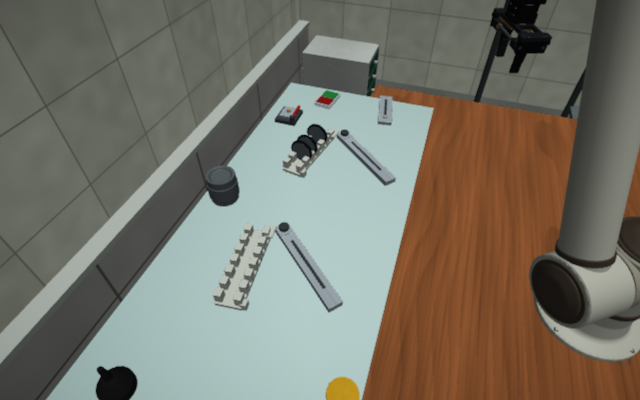

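The top view shows the filter rack on the right (centre about (405,146)), with its nut at (452,176) and the bar's free end at about (391,251). The spare bar runs from its nut at (275,167) to its end at (212,242). In the image, up is +x and left is +y.

```bash
cat > h.py <<'E'
import numpy as np,cv2
def px2w(i,u,v,z):
    ray=i["R"].T@np.linalg.inv(i["mtx"])@np.array([u,v,1.]); c=-i["R"].T@i["t"]
    return c+ray*(z-c[2])/ray[2]
E
python3 - <<'E'
from h import *
i=np.load("pics/top.npz"); d=np.load("pics/top0.npy"); p=cv2.imread("pics/top0.png")
for n,u,v,z in [("nut",452,176,.105),("end",391,251,.094),("sparenut",275,167,.105),("spareend",212,242,.094),("shelf front",400,283,.08)]:
    print(n,px2w(i,u,v,z).round(4),"depth z",round(float(.956-d[v,u]),3))
v,u=np.mgrid[0:400,0:640]
pc=np.einsum('ij,jvu->ivu',np.linalg.inv(i["mtx"]),np.stack([u,v,1+0*u]).astype(float))*d
W=np.einsum('ij,jvu->vui',i["R"].T,pc-i["t"][:,None,None])
hsv=cv2.cvtColor(p,cv2.COLOR_BGR2HSV)
print("shelf z",np.median(W[240:270,450:490,2]), "hsv bar",hsv[225,405],"rack",hsv[160,430],"shelf",hsv[250,470])
m=(W[...,2]>.0875)&(W[...,2]<.1)&(u>370)&(u<470)&(v>170)&(v<265)
n,l,s,c=cv2.connectedComponentsWithStats(m.astype(np.uint8)); k=1+np.argmax(s[1:,4]); P=W[l==k]
rect=cv2.minAreaRect(P[:,:2].astype(np.float32)); print("bar",rect,cv2.boxPoints(rect),P[:,2].mean())
# rack by whiteness
g=(hsv[...,1]<45)&(hsv[...,2]>130)&(u>350)&(u<460)&(v>115)&(v<172)
print(g.sum()); P=W[g]; P=P[P[:,2]>.083]
rect=cv2.minAreaRect(P[:,:2].astype(np.float32)); print("rack",rect,cv2.boxPoints(rect),np.percentile(P[:,2],[5,50,95]))
big=cv2.resize(p[110:270,345:475],None,fx=4.5,fy=3.7*4.5/4.5,interpolation=cv2.INTER_CUBIC)
big=cv2.resize(p[115:265,350:470],None,fx=4,fy=4,interpolation=cv2.INTER_CUBIC); cv2.imwrite("pics/crop.png",big)
E
```

```text
nut [ 0.5981 -0.2942  0.105 ] depth z 0.082
end [ 0.4509 -0.1642  0.094 ] depth z 0.101
sparenut [0.6259 0.0643 0.105 ] depth z 0.08
spareend [0.4779 0.1923 0.094 ] depth z 0.095
shelf front [ 0.3876 -0.1811  0.08  ] depth z 0.017
shelf z 0.0790486899474232 hsv bar [106  33 116] rack [45 13 80] shelf [ 88  33 133]
bar ((0.5282990336418152, -0.23108971118927002), (0.030479874461889267, 0.22039690613746643), 48.772705078125) [[ 0.4353748  -0.16992563]
 [ 0.60113555 -0.31517774]
 [ 0.6212233  -0.2922538 ]
 [ 0.45546252 -0.14700168]] 0.09316238228320582
3909
rack ((0.6140499711036682, -0.12975077331066132), (0.19188141822814941, 0.41664987802505493), 36.55754089355469) [[ 0.4129002  -0.01955703]
 [ 0.6610693  -0.3542348 ]
 [ 0.81519973 -0.23994452]
 [ 0.56703067  0.09473327]] [0.08486134 0.09400438 0.11128407]
```

View pics/crop.png

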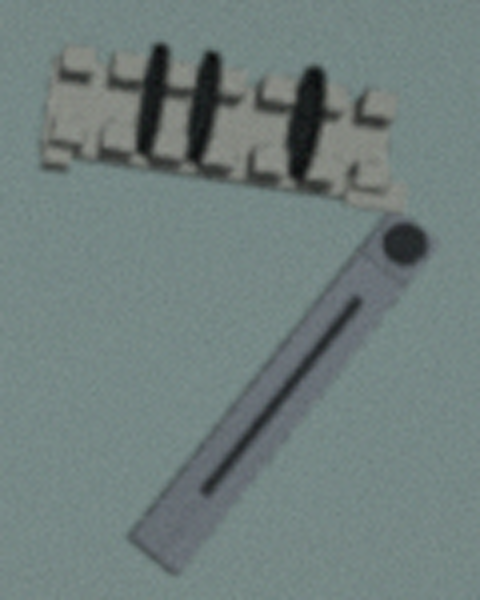

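The crop shows the lug at about (55,160), the rack's front edge sloping down to the right, and the nut at (405,243). The bar fit of 220 x 30 mm matches the given size, with the pin at about (0.600,-0.294) and the free end at (0.445,-0.158).

Run:
```python
from h import *
from station import r
i=np.load("pics/top.npz"); pin=np.array([.5996,-.2936])
C=lambda u,v:(350+u/4,115+v/4)
print("lug front top",px2w(i,*C(57,170),.096)[:2]-pin)
a=px2w(i,*C(75,158),.084);b=px2w(i,*C(345,200),.084);print("front edge",a,b,np.degrees(np.arctan2(a[0]-b[0],a[1]-b[1])))
s=r.sense();print(s["ee_rot"],s["tcp_pos"],s["time_s"],s["gripper_width"])
```

```text
lug front top [0.04408398 0.17458265]
front edge [ 0.65314823 -0.13011525  0.084     ] [ 0.62699834 -0.26996214  0.084     ] 10.591393110425244
[[-9.29906235e-01 -3.67795700e-01 -8.46532928e-04]
 [-3.67796648e-01  9.29904575e-01  1.76262688e-03]
 [ 1.38908258e-04  1.95042970e-03 -9.99998088e-01]] [ 0.22974897 -0.58066603  0.22157097] 0.1 1.0020637125724208
```

Emit:
{"op": "play_rows", "data": {"commands": "0.49 0.80 0 0 0 0.21;0.49 0.80 0 0 0 0.21;0.49 0.80 0 0 0 0.21;0.49 0.80 0 0 0 0.21;0.49 0.80 0 0 0 0.21;0.49 0.80 0 0 0 0.21;0.49 0.80 0 0 0 0.21;0.49 0.80 0 0 0 0.21;0.49 0.80 0 0 0 0.21;0.49 0.80 0 0 0 0.21;0.49 0.80 0 0 0 0.21;0.49 0.80 0 0 0 0.21;0.49 0.80 0 0 0 0.21;0.49 0.80 0 0 0 0.21;0.49 0.80 0 0 0 0.21;0 0 0 0 0 0;0 0 0 0 0 0", "grip": 0}}

```text
time_s: 1.8
tcp_pos: [0.4503, -0.2207, 0.2222]
ee_rot: [[-0.66, -0.751, -0.001], [-0.751, 0.66, 0.0], [0.0, 0.001, -1.0]]
wrist_force: [0.1, -0.5, -0.6]
gripper_width: 0.005
gripper_force: 0.0
```

Emit:
{"op": "play_rows", "data": {"commands": "0 0 -0.9 0 0 0;0 0 -0.9 0 0 0;0 0 -0.9 0 0 0;0 0 -0.9 0 0 0;0 0 -0.5 0 0 0;0 0 -0.3 0 0 0;0 0 -0.1 0 0 0;0 0 0 0 0 0;0 0 0 0 0 0"}}

```text
time_s: 2.7
tcp_pos: [0.451, -0.2215, 0.0884]
ee_rot: [[-0.661, -0.751, 0.002], [-0.751, 0.661, -0.0], [-0.001, -0.002, -1.0]]
wrist_force: [-0.1, -0.3, -0.4]
gripper_width: 0.005
gripper_force: 0.0
```

```bash
python3 - <<'E'
from station import cams
import cv2
for n in("top","side"):
    p,d=cams.capture(n)
    p=p[100:290,330:490] if n=="top" else p[100:220,260:420]
    cv2.imwrite(f"pics/{n}1.png",cv2.resize(p,None,fx=3,fy=3))
E
python3 -c "
import cv2,numpy as np
a=cv2.imread('pics/top1.png');b=cv2.imread('pics/side1.png')
b=b[:, :310];c=np.zeros((570,790,3),np.uint8);c[:,:480]=a;c[:360,480:790]=b;cv2.imwrite('pics/c1.png',c)"
```

```text
(no output)
```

View pics/c1.png

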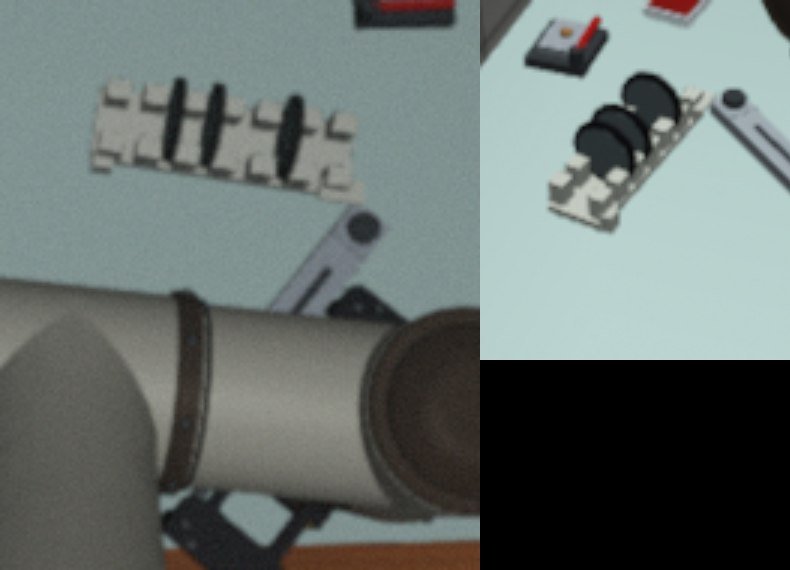

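The view shows the bar unmoved and the gripper beside its outer side. The next script works out the arc about the pin.

Run:
```python
import numpy as np
pin=np.array([.5996,-.2936]); th=np.radians(138.8)
def pos(phi,off=.0245,r=.16):
    t=th-np.radians(phi); d=np.array([np.cos(t),np.sin(t)]); n=np.array([d[1],-d[0]])
    return pin+r*d-off*n
print(pos(0),pos(58), (pos(0)-[.451,-.2215])/.03)
ph=np.r_[np.arange(0,52,3),51+np.arange(1,11)]; P=np.array([pos(x) for x in ph])
for a,b,q in zip(ph[1:],np.diff(P,axis=0)/.03,P[1:]): print(a,b.round(2),q.round(4))
```

```text
[ 0.46307572 -0.20664385] [ 0.60099615 -0.13174111] [0.40252409 0.49520495]
3 [0.16 0.23] [ 0.4678 -0.1996]
6 [0.17 0.23] [ 0.4729 -0.1928]
9 [0.18 0.22] [ 0.4784 -0.1864]
12 [0.19 0.21] [ 0.4841 -0.1802]
15 [0.2 0.2] [ 0.4902 -0.1743]
18 [0.21 0.19] [ 0.4966 -0.1687]
21 [0.22 0.17] [ 0.5033 -0.1635]
24 [0.23 0.16] [ 0.5102 -0.1586]
27 [0.24 0.15] [ 0.5174 -0.1541]
30 [0.25 0.14] [ 0.5248 -0.15  ]
33 [0.25 0.12] [ 0.5325 -0.1463]
36 [0.26 0.11] [ 0.5403 -0.143 ]
39 [0.27 0.1 ] [ 0.5482 -0.1401]
42 [0.27 0.08] [ 0.5563 -0.1376]
45 [0.27 0.07] [ 0.5646 -0.1356]
48 [0.28 0.05] [ 0.5729 -0.134 ]
51 [0.28 0.04] [ 0.5813 -0.1328]
52 [0.09 0.01] [ 0.5841 -0.1325]
53 [0.09 0.01] [ 0.5869 -0.1322]
54 [0.09 0.01] [ 0.5897 -0.132 ]
55 [0.09 0.  ] [ 0.5925 -0.1319]
56 [0.09 0.  ] [ 0.5953 -0.1318]
57 [0.09 0.  ] [ 0.5982 -0.1317]
58 [0.09 0.  ] [ 0.601  -0.1317]
59 [ 0.09 -0.  ] [ 0.6038 -0.1318]
60 [ 0.09 -0.  ] [ 0.6066 -0.1319]
61 [ 0.09 -0.  ] [ 0.6095 -0.132 ]
```

Emit:
{"op": "play_rows", "data": {"commands": "0 0 -0.1 0 0 0;0.13 0.17 0 0 0 0;0.13 0.16 0 0 0 0;0.14 0.16 0 0 0 0;0.16 0.23 0 0 0 -0.35;0.17 0.23 0 0 0 -0.35;0.18 0.22 0 0 0 -0.35;0.19 0.21 0 0 0 -0.35;0 0 0 0 0 0"}}

```text
time_s: 3.7
tcp_pos: [0.4843, -0.1789, 0.0846]
ee_rot: [[-0.802, -0.598, 0.0], [-0.598, 0.802, -0.0], [-0.0, -0.0, -1.0]]
wrist_force: [-0.2, 0.2, 0.2]
gripper_width: 0.004
gripper_force: 0.0
```

Emit:
{"op": "play_rows", "data": {"commands": "0.2 0.2 0 0 0 -0.35;0.21 0.19 0 0 0 -0.35;0.22 0.17 0 0 0 -0.35;0.23 0.16 0 0 0 -0.35;0.24 0.15 0 0 0 -0.35;0.25 0.14 0 0 0 -0.35;0.25 0.12 0 0 0 -0.35;0.26 0.11 0 0 0 -0.35"}}

```text
time_s: 4.5
tcp_pos: [0.5387, -0.1424, 0.0844]
ee_rot: [[-0.976, -0.217, -0.002], [-0.217, 0.976, -0.0], [0.002, 0.0, -1.0]]
wrist_force: [-1.3, -0.4, 1.5]
gripper_width: 0.007
gripper_force: 0.8
```

Run:
```python
from station import cams
import cv2,numpy as np
c=np.zeros((570,800,3),np.uint8)
p,d=cams.capture("top");c[:,:400]=cv2.resize(p[100:290,350:484],(400,570))
p,d=cams.capture("side");c[:,400:]=cv2.resize(p[90:233,270:370],(400,570))
cv2.imwrite("pics/c2.png",c)
```

```text
(no output)
```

View pics/c2.png

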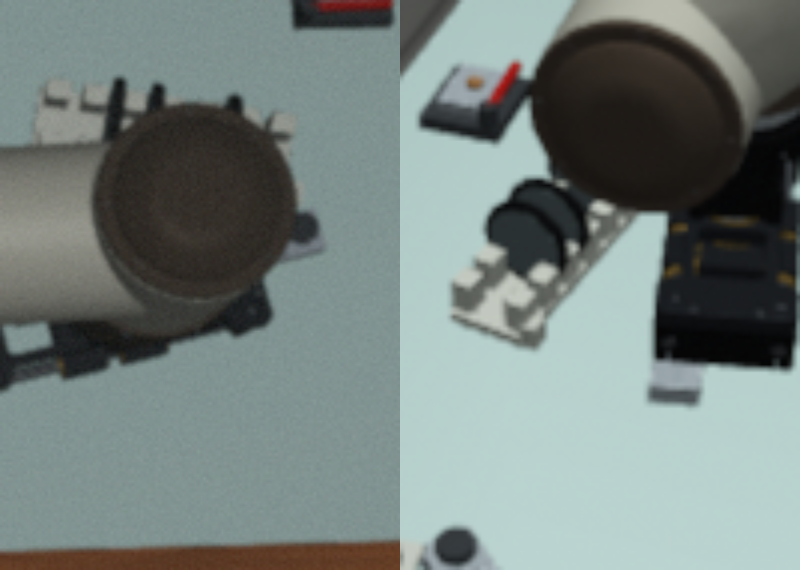

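The bar is following the gripper: its end shows beyond the body in the side view at (675,390), and nothing is near the filters. I'll continue to about 54 degrees.

Emit:
{"op": "play_rows", "data": {"commands": "0.27 0.1 0 0 0 -0.35;0.27 0.08 0 0 0 -0.35;0.27 0.07 0 0 0 -0.35;0.28 0.05 0 0 0 -0.35;0.28 0.04 0 0 0 -0.35;0.09 0.01 0 0 0 -0.12;0.09 0.01 0 0 0 -0.12;0 0 0 0 0 0"}}

```text
time_s: 5.4
tcp_pos: [0.5858, -0.1318, 0.0844]
ee_rot: [[-0.997, 0.078, 0.0], [0.078, 0.997, 0.0], [-0.0, 0.0, -1.0]]
wrist_force: [-0.0, -0.0, -0.0]
gripper_width: 0.001
gripper_force: 0.0
```

Emit:
{"op": "play_rows", "data": {"commands": "0.09 0 0 0 0 -0.12;0.09 0 0 0 0 -0.12"}}

```text
time_s: 5.6
tcp_pos: [0.5911, -0.1318, 0.0846]
ee_rot: [[-0.993, 0.116, -0.0], [0.116, 0.993, 0.0], [0.0, 0.0, -1.0]]
wrist_force: [-0.8, 0.4, -0.4]
gripper_width: 0.003
gripper_force: 0.3
```

Emit:
{"op": "play_rows", "data": {"commands": "0.06 0 0 0 0 -0.08;0.06 0 0 0 0 -0.08"}}

```text
time_s: 5.8
tcp_pos: [0.5948, -0.1317, 0.0845]
ee_rot: [[-0.99, 0.14, -0.0], [0.14, 0.99, 0.0], [0.0, 0.0, -1.0]]
wrist_force: [-0.7, 0.8, 1.2]
gripper_width: 0.006
gripper_force: 0.5
```

Emit:
{"op": "play_rows", "data": {"commands": "0.05 0 0 0 0 -0.06;0.05 0 0 0 0 -0.06"}}

```text
time_s: 6.0
tcp_pos: [0.5979, -0.1316, 0.0845]
ee_rot: [[-0.988, 0.157, -0.0], [0.157, 0.988, 0.0], [0.0, 0.0, -1.0]]
wrist_force: [-2.0, 0.4, 0.4]
gripper_width: 0.003
gripper_force: 0.4
```

Emit:
{"op": "play_rows", "data": {"commands": "0.04 0 0 0 0 -0.04;0 0 0 0 0 0"}}

```text
time_s: 6.2
tcp_pos: [0.5993, -0.1318, 0.0846]
ee_rot: [[-0.987, 0.162, 0.0], [0.162, 0.987, -0.0], [-0.0, -0.0, -1.0]]
wrist_force: [-0.1, -0.4, -0.6]
gripper_width: 0.005
gripper_force: 0.1
```

Emit:
{"op": "play_rows", "data": {"commands": "0.04 0 0 0 0 -0.04;0 0 0 0 0 0"}}

```text
time_s: 6.4
tcp_pos: [0.6003, -0.1318, 0.0846]
ee_rot: [[-0.986, 0.169, 0.0], [0.169, 0.986, -0.0], [-0.0, -0.0, -1.0]]
wrist_force: [0.4, -0.2, -0.0]
gripper_width: 0.01
gripper_force: 0.3
```

No contact with the lug yet, so I'll go on in small steps.

Emit:
{"op": "play_rows", "data": {"commands": "0.05 0 0 0 0 -0.04;0.05 0 0 0 0 -0.04"}}

```text
time_s: 6.6
tcp_pos: [0.6032, -0.1318, 0.0846]
ee_rot: [[-0.984, 0.181, -0.0], [0.181, 0.984, -0.0], [0.0, -0.0, -1.0]]
wrist_force: [-0.6, 0.2, 0.1]
gripper_width: 0.005
gripper_force: 0.5
```

Emit:
{"op": "play_rows", "data": {"commands": "0.05 0 0 0 0 -0.04;0 0 0 0 0 0"}}

```text
time_s: 6.8
tcp_pos: [0.6047, -0.1318, 0.0845]
ee_rot: [[-0.982, 0.186, -0.0], [0.186, 0.982, -0.0], [0.0, -0.0, -1.0]]
wrist_force: [-0.9, -0.2, 1.7]
gripper_width: 0.004
gripper_force: 0.5
```

Emit:
{"op": "play_rows", "data": {"commands": "0.05 0 0 0 0 0;0 0 0 0 0 0"}}

```text
time_s: 7.0
tcp_pos: [0.6048, -0.1318, 0.0845]
ee_rot: [[-0.982, 0.186, -0.003], [0.186, 0.982, -0.0], [0.003, -0.001, -1.0]]
wrist_force: [-5.6, 0.2, 3.8]
gripper_width: 0.008
gripper_force: 2.6
```

Emit:
{"op": "play_rows", "data": {"commands": "0.05 0 0 0 0 0;0 0 0 0 0 0"}}

```text
time_s: 7.2
tcp_pos: [0.6049, -0.1318, 0.0844]
ee_rot: [[-0.982, 0.187, -0.006], [0.187, 0.982, 0.0], [0.006, -0.001, -1.0]]
wrist_force: [-8.0, 1.7, 6.3]
gripper_width: 0.004
gripper_force: 4.1
```

Run:
```python
from station import cams
import cv2,numpy as np
p,d=cams.capture("side");cv2.imwrite("pics/c3.png",cv2.resize(p[100:220,260:400],(700,600)))
```

```text
(no output)
```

View pics/c3.png

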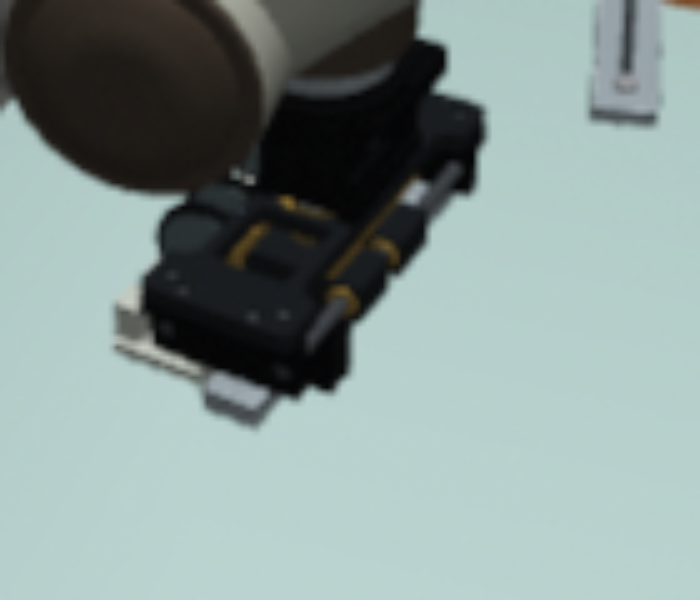

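The bar end at (240,395) lies against the rack's front at the lug, and the force confirms the stop. I'll back straight off, rise and look.

Emit:
{"op": "play_rows", "data": {"commands": "-0.2 0.04 0 0 0 0;-0.4 0.08 0 0 0 0;-0.6 0.12 0 0 0 0;0 0 0.5 0 0 0;0 0 0.9 0 0 0;0 0 0.9 0 0 0;0 0 0.9 0 0 0;-0.9 -0.6 0.3 0 0 0;-0.9 -0.9 0 0 0 0;-0.9 -0.9 0 0 0 0;-0.9 -0.9 0 0 0 0;-0.9 -0.9 0 0 0 0;-0.6 -0.9 0 0 0 0;-0.3 -0.9 0 0 0 0;0 -0.9 0 0 0 0;0 0 0 0 0 0;0 0 0 0 0 0"}}

```text
time_s: 8.95
tcp_pos: [0.4101, -0.332, 0.1895]
ee_rot: [[-0.982, 0.187, 0.002], [0.187, 0.982, -0.001], [-0.002, -0.0, -1.0]]
wrist_force: [-0.2, 1.2, -0.1]
gripper_width: 0.004
gripper_force: 0.0
```

Run:
```python
from station import cams,r
from h import *
i=cams.camera_info("top");p,d=cams.capture("top");cv2.imwrite("pics/c4.png",cv2.resize(p[110:270,180:480],(800,427)))
v,u=np.mgrid[0:400,0:640]
pc=np.einsum('ij,jvu->ivu',np.linalg.inv(i["mtx"]),np.stack([u,v,1+0*u]).astype(float))*d
W=np.einsum('ij,jvu->vui',i["R"].T,pc-i["t"][:,None,None])
pin=np.array([.5996,-.2936]);n=np.array([.982,-.187]);t=np.array([.187,.982])
q=(W[...,:2]-pin);a=q@t;b=q@n
m=(W[...,2]>.0875)&(W[...,2]<.1)&(a>-.02)&(a<.23)&(abs(b)<.03)
P=W[m]; print(cv2.minAreaRect(P[:,:2].astype(np.float32)))
aa=a[m];bb=b[m]
for lo in(.03,.06,.09,.12,.15,.18):
    s=bb[(aa>lo)&(aa<lo+.03)];print(lo,np.percentile(s,[2,98]).round(4))
print(aa.max(),r.sense()["time_s"])
```

```text
((0.6235560178756714, -0.2025337815284729), (0.21907979249954224, 0.04618234187364578), 78.97434997558594)
0.03 [0.0001 0.0285]
0.06 [-0.0158  0.0261]
0.09 [-0.0159  0.0244]
0.12 [-0.0153  0.0237]
0.15 [-0.0154  0.0236]
0.18 [-0.0152  0.0235]
0.2034900693093317 9.0
```

View pics/c4.png

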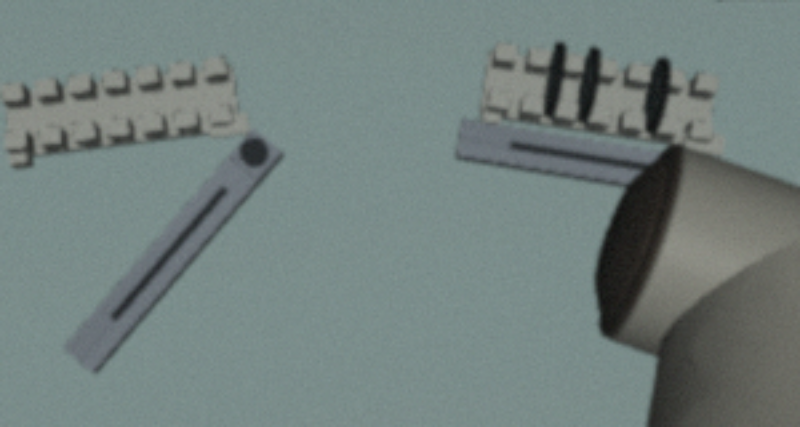

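The bar lies along the rack front against the lug, running from (460,140) at about 10.8 degrees, against 10.6 degrees measured for the rack. The spare bar is unmoved and the arm is clear.

```bash
python3 -c "
from station import r
print(r.finish_job())"
```

```text
the job is handed in; nothing more can be done
None
```

The filter rack's keeper bar is shut against its lug, the empty rack's bar is still open and was not touched, and the job was handed in at about 9 s with the arm clear.

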